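Rock a straightedge over a filled plaster panel

ROBOT

A 7-joint arm with a two-finger parallel gripper is mounted at the origin on the work surface. World frame = base frame: x ahead of the robot, y to its left, z up, the work surface at z = 0. Lengths are in m, angles in rad, forces in N, time in s.
With the tool pointing down it reaches from about 0.425 to 0.925 m from the base axis. Payload 6.8 kg.
Tool frame: the origin (TCP) lies at the very end of the fingers, on their centre line; the grasp point (between the pads) lies 19 mm behind it; z points along the fingers, x is the direction in which the jaws open and shut, and the axes are right-handed (so a half turn about z gives the same grasp; the last joint's range is limited). The gripper opens to 85 mm and grips with 20 to 120 N. Pads are 22 mm wide; open, the fingers measure 114 mm over their backs; the gripper's body (76 mm by 85 mm) begins 54 mm behind the grasp point. The pads swing forward as they close: fully open they stand 13 mm farther back than shut.
Start: joints at [1.223, 0.477, 0.022, 1.555, -0.011, 1.109, -0.083], TCP at [0.16, -0.656, 0.211] pointing down, gripper open.
Joint ranges: [-2.96, 2.96], [-0.34, 2.1], [-1.41, 1.46], [0.24, 2.44], [-1.37, 4.51], [0.17, 1.92], [-2.96, 2.96]. Speed limits (rad/s): [2.39, 2.39, 3.14, 3.14, 3.14, 3.14, 3.14].

INTERFACE

Orientations are given as a rotation vector (axis times angle).
In Python, from bench import r, grab_frame gives the robot as it stands. The module is installed in compiled form; this text tells all that it offers.
- The arm moves only by the tool send_rows, never from a script. Its argument "series" is a list of rows, each a list of 2 entries, a list of its own where there are three numbers: the shift along the tool's x, y, z in m, then the turn, a rotation vector about the tool's x, y, z in units of 5 degrees (1.0 is 5 degrees). A call has 1 to 20 rows; each row shifts and turns the commanded pose from where the row before left it, along the tool's axes as they then stand; what a row does not reach is not made up. A row lasts 1/8 s, in which the tool goes at most 62.5 mm and 10.7 degrees, less where a joint would pass 70% of its speed; a pose out of reach is approached as far as the arm can. A call is refused whole if a number of a shift passes 0.0625 or a number of a turn 1, either way. A call with a gripper value outside its range is refused whole. "fingers" is the closure in counts, from 0 (fully open) to 255 (shut), set as the call begins (left out, the last holds). The fingers move at their own pace and stop on an object; "grip_force" is the grip in N (left out, the last holds). Time passes only in rows, so rows that do not move let the fingers close. It gives the time, the measured TCP pose, the force and the opening at its end, in the units of the state.
- r.get_obs(): the state, without advancing time (a new reading comes with each control period).
- grab_frame(name): name is "scene" or "top"; returns a dict with "frame" (480x640x3 uint8, red, green, blue), "fx", "fy", "cx", "cy" (pixels), "origin" and "rotation" of the camera in the world. Camera axes: x right, y down, z forward; pixel columns grow to the right and rows downward; lengths in m; the calibration is good to about 2 mm. A picture is of the moment at which its call begins. There is no depth.
- r.hand_in(): hands the job in, once; it reports no verdict.
The state is a dict: "clock": time; "joints": joint angles; "qvel": joint speeds; "tau": joint torques, N m; "tcp_pos": TCP position; "orientation": TCP orientation; "contact_force": force on the tool from outside, world axes, zero at the start; "moment": the same for the moment, N m; "grip_width": finger opening in m.
Only numpy, scipy, OpenCV 4.12 (cv2) and the standard library are available. Lean on these libraries where they do the work, as an engineer would, in place of code of your own. Each camera call takes 0.05 s, during which the arm holds its last target.

TASK

Check whether the blue fill stands proud of its plaster panel: set (do not drop) the straightedge down centred on the blue fill, running lengthwise along the panel, and let go of it. Then with the gripper press down on its red end until that end dips to the panel, let it come back, and press down on its green end in the same way, and leave the straightedge lying level across the blue fill. Do not move the paint tub and keep the straightedge off the yellow panel.

Things in the scene. Friction and masses are not known exactly. Their poses are not given: they have to be found in the camera images.
- straightedge: Aluminium bar 220 mm long (y), 30 wide (x), 8 thick; last 25 mm red at the +y end, green at -y. Black grip rib in the middle of its top: 14 mm wide (x), 70 long (y), 26 high (top 34 above the underside). Origin: centre of its underside, z up. Starts flat on the bench, rib up, between robot and panels. Laid on the fill it is level; 2 to 5 N down near an end dips that end about 6 mm to the panel.
- blue_panel: White plaster panel fixed on a thin dark board, 140 mm (x) by 200 (y, its length), 40 high, with hard blue fill in the middle of its top: a flat-topped oval 56 mm (x) by 100 (y), 6 mm proud, its top 46 mm above the origin, the white face 40 mm. Origin: centre of the panel's underside, z up.
- yellow_panel: The same kind of panel, same sizes and axes and also fixed, but with yellow fill: not the one to check. It stands beside the blue one; which is left and which is right varies.
- tub: Closed round paint tub, blue with an ochre lid, 94 mm across, 87 mm high, loose, standing on the bench to one side. Origin: centre of its underside. Leave it where it is.
There are look-alikes about, which are no part of the job. What is shaped like the straightedge but pink is not meant.

How it is judged:
By the outcome, as a careful person would: the job done as asked, in the order asked, and still so for the second after the job is handed in, with the robot touching nothing.
It also fails if it takes over 48 s, if anything falls off the work surface, if the arm or the gripper's body presses on something with over 40 N, if the wrist force passes 120 N, or if a joint passes its speed limit or range.

## Working session

There is one attempt and no reset: what is moved stays moved. The work goes in short steps, Python scripts to look and compute and a tool call to move; the robot and the scene stay as the last step left them, time stands still between calls to the robot, and variables do not carry over. Pictures are saved under pics/ and viewed, and the job is handed in when it is done.

Besides the shell and the picture viewer there is one more tool, called as name(argument=value, ...), one argument or row to a line, values as JSON. send_rows: Moves the arm, as the interface text tells. Its arguments: {"type":"object","properties":{"series":{"type":"array"},"fingers":{"type":"number"},"grip_force":{"type":"number"}},"required":["series"]}

```bash
mkdir -p pics
python3 - <<'E'
from bench import r, grab_frame
import cv2,pickle
for n in("scene","top"):
    f=grab_frame(n); cv2.imwrite(f"pics/{n}0.png",f["frame"][:,:,::-1]); pickle.dump(f,open(n+"0.pkl","wb"))
    print(n,f["fx"],f["cx"],f["cy"],f["origin"],f["rotation"])
print(r.get_obs())
E
```

```text
scene 584.6680098143077 320.707565273192 236.42613852736997 [0.99985727 0.42408077 1.0946675 ] [-1.16441058 -2.49632311  0.84658461]
top 447.87668682107835 318.6715867517753 239.26869861929117 [ 0.30009149 -0.13232515  1.19919051] [-2.19946632  2.16750067 -0.08074311]
{'clock': 0.1, 'joints': array([ 1.22294625,  0.47774136,  0.02229121,  1.55634948, -0.01147276,
        1.10931921, -0.0831157 ]), 'qvel': array([ 1.41000481e-04, -3.09678695e-03, -4.33229179e-05, -3.27831012e-03,
        2.33859632e-03,  4.15736973e-04, -2.52750959e-05]), 'tau': array([ 5.12546481e-03, -5.97754490e+01,  1.61407996e+00, -2.81949323e+01,
        1.28140449e-02,  5.09589416e-03,  3.03623290e-05]), 'tcp_pos': array([ 0.16015788, -0.65513047,  0.20970726]), 'orientation': array([-2.47047591e+00,  1.93918215e+00,  2.20246099e-03]), 'contact_force': array([ 1.02311465, -0.30539936, -0.53883943]), 'moment': array([ 0.00418164, -0.05908333,  0.0065264 ]), 'grip_width': 0.08519946432445978}
```

View pics/scene0.png

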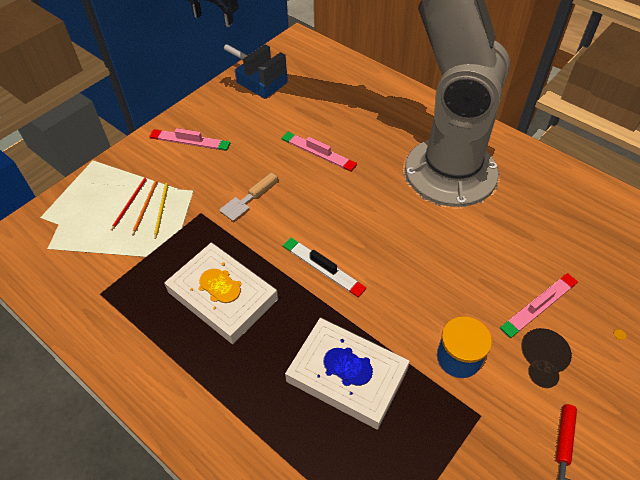

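View pics/top0.png

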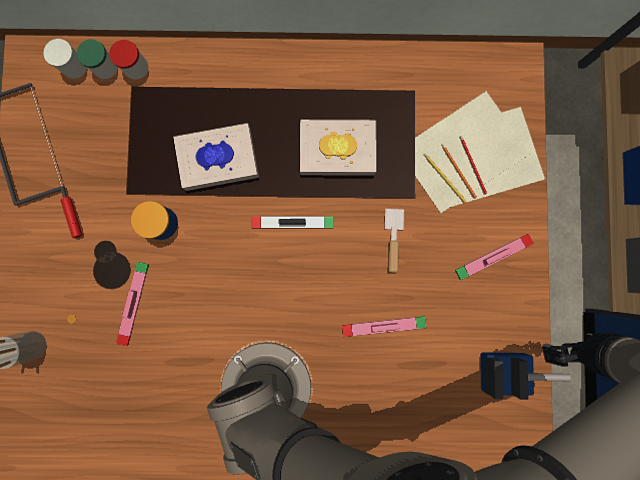

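Scene: the one with silver body and black rib is at top (292,222), scene (325,266). Pink look-alikes are at top (133,305), (384,327) and (494,257), and they aren't meant. Blue panel is at top (215,155), yellow at (338,147), tub at (152,220). Next I measure and confirm in one crop.

```bash
cat > h.py <<'E'
import numpy as np,cv2,pickle
from scipy.spatial.transform import Rotation as R
def ray(f,uv):
    rv=np.array(f["rotation"]); M=R.from_rotvec(rv).as_matrix() if rv.ndim==1 else rv
    return M@np.array([(uv[0]-f["cx"])/f["fx"],(uv[1]-f["cy"])/f["fy"],1])
def at(f,uv,z):
    d=ray(f,uv);o=np.array(f["origin"]);return o+d*(z-o[2])/d[2]
def proj(f,p):
    M=R.from_rotvec(np.array(f["rotation"])).as_matrix();c=M.T@(np.array(p)-f["origin"]);return np.array([f["cx"]+f["fx"]*c[0]/c[2],f["cy"]+f["fy"]*c[1]/c[2]])
def blob(f,lo,hi,box):
    h=cv2.cvtColor(f["frame"],cv2.COLOR_RGB2HSV);m=cv2.inRange(h,np.array(lo),np.array(hi))
    k=np.zeros_like(m);x0,y0,x1,y1=box;k[y0:y1,x0:x1]=1;m=m*k
    return m
def cen(m):
    M=cv2.moments(m,True);return M["m10"]/M["m00"],M["m01"]/M["m00"],M["m00"]
E
python3 - <<'E'
from h import *
F={n:pickle.load(open(n+"0.pkl","rb")) for n in("scene","top")}
B={"top":dict(se=(245,210,340,235),bp=(165,115,265,195),yp=(290,110,385,180)),"scene":dict(se=(275,230,375,300),bp=(280,310,415,430),yp=(160,235,285,345))}
for n,f in F.items():
    b=B[n]
    red=blob(f,(0,150,90),(5,255,255),b["se"]);gr=blob(f,(50,120,60),(85,255,255),b["se"])
    bl=blob(f,(112,150,60),(130,255,255),b["bp"]);blk=blob(f,(0,0,0),(180,255,60),b["se"])
    for nm,m,z in(("red",red,.008),("green",gr,.008),("blue",bl,.048),("rib",blk,.034)):
        c=cen(m);print(n,nm,np.round(c,1),at(f,c[:2],z).round(4))
    for k in("bp","yp"):
        m=blob(f,(0,0,185),(180,60,255),b[k]);
        cs,_=cv2.findContours(m,cv2.RETR_EXTERNAL,cv2.CHAIN_APPROX_NONE);c=max(cs,key=cv2.contourArea)
        rc=cv2.minAreaRect(c); P=np.array([at(f,p,.042) for p in cv2.boxPoints(rc)])
        print(n,k,P[:,:2].round(4).tolist(),P.mean(0).round(4),[np.linalg.norm(P[i]-P[i-1]).round(4) for i in range(4)])
    m=blob(f,(8,180,150),(25,255,255),(130,195,180,245) if n=="top" else (435,310,500,365));c=cen(m);print("tub",at(f,c[:2],.087))
t=F["top"]["frame"][90:245,125:345];cv2.imwrite("pics/crop.png",cv2.resize(t,(792,558),interpolation=cv2.INTER_CUBIC)[:,:,::-1])
E
```

```text
scene red [357.6 289.  140. ] [0.4363 0.0378 0.008 ]
scene green [290.1 243.8 110. ] [ 0.4394 -0.1574  0.008 ]
scene blue [ 347.6  366.1 1318. ] [0.6066 0.1447 0.048 ]
scene rib [ 299.7  280.7 1019. ] [ 0.5131 -0.0616  0.034 ]
scene bp [[0.6969, 0.0611], [0.5567, 0.0189], [0.5187, 0.2277], [0.6542, 0.2545]] [0.6066 0.1406 0.042 ] [np.float64(0.1981), np.float64(0.1465), np.float64(0.2123), np.float64(0.1381)]
scene yp [[0.7066, -0.2767], [0.5576, -0.3103], [0.566, -0.0813], [0.7045, -0.063]] [ 0.6337 -0.1828  0.042 ] [np.float64(0.2137), np.float64(0.1527), np.float64(0.2291), np.float64(0.1397)]
tub [0.42020572 0.29208704 0.087     ]
top red [255.7 222.1 106. ] [0.432  0.0377 0.008 ]
top green [328.5 222.   88. ] [ 0.4352 -0.1571  0.008 ]
top blue [214.5 154.8 723. ] [0.603  0.1441 0.048 ]
top rib [291.7 221.5 156. ] [ 0.4322 -0.0601  0.034 ]
top bp [[0.6508, 0.2578], [0.6903, 0.0619], [0.5554, 0.0343], [0.5166, 0.2286]] [0.6033 0.1457 0.042 ] [np.float64(0.1374), np.float64(0.1998), np.float64(0.1377), np.float64(0.1981)]
top yp [[0.7014, -0.0775], [0.7043, -0.2757], [0.5676, -0.2764], [0.5647, -0.0799]] [ 0.6345 -0.1774  0.042 ] [np.float64(0.1367), np.float64(0.1982), np.float64(0.1367), np.float64(0.1965)]
tub [0.42691967 0.29308699 0.087     ]
```

View pics/crop.png

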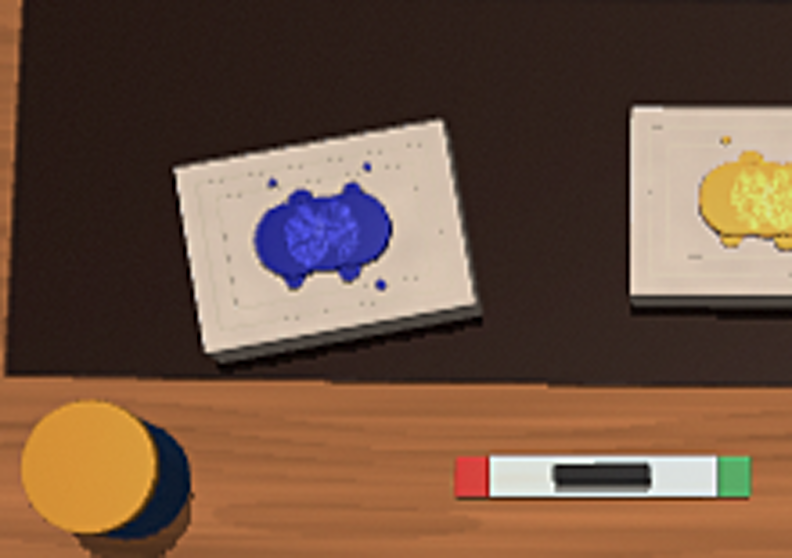

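Crop confirms it: silver bar with black rib, red at left (+y) and green at right; red to green spacing measures 195 mm, as it should. Both cameras agree within 4 mm. Bar centre is about (0.4355, -0.0597) with yaw 1°. Blue panel is about (0.604, 0.145) with yaw 11.3°, and its measured 138x199 mm fits the given size.

```bash
cat >> h.py <<'E'
def sim(p,rv,rows):
    q=R.from_rotvec(rv);p=np.array(p,float)
    for s,t in rows:
        p=p+q.apply(s);q=q*R.from_rotvec(np.radians(5)*np.array(t))
    return p,q.as_rotvec(),q
def yaw(q):
    x=q.apply([1,0,0]);return np.degrees(np.arctan2(x[1],x[0]))
def togo(p,rv,tp,tyaw):
    q=R.from_rotvec(rv);x=np.array([np.cos(np.radians(tyaw)),np.sin(np.radians(tyaw)),0]);z=np.array([0,0,-1.]);T=R.from_matrix(np.c_[x,np.cross(z,x),z])
    return q.inv().apply(np.array(tp)-p),(q.inv()*T).as_rotvec()/np.radians(5)
E
python3 - <<'E'
from h import *
from scipy.optimize import fsolve
p=[.16016,-.6551,.2097];rv=[-2.4705,1.9392,.0022]
f=lambda s:sim(p,rv,[([s[0],s[1],.005],[0,0,-.965])]*16)[0][:2]-[.4357,-.0597]
s=fsolve(f,[0,-.04]);print(s);a,b,q=sim(p,rv,[([s[0],s[1],.005],[0,0,-.965])]*16);print(a,yaw(q))
for k in range(16):print(np.linalg.norm(sim(p,rv,[([s[0],s[1],.005],[0,0,-.965])]*k)[0][:2]).round(3),end=' ')
E
```

```text
[-0.01162684 -0.04270432]
[ 0.4357    -0.0597     0.1304939] 0.9402857309815003
0.674 0.664 0.653 0.641 0.628 0.615 0.601 0.586 0.571 0.556 0.539 0.523 0.506 0.49 0.473 0.456
```

send_rows(
  series=[
    [[-0.0116, -0.0427, 0.005], [0, 0, -0.965]],
    [[-0.0116, -0.0427, 0.005], [0, 0, -0.965]],
    [[-0.0116, -0.0427, 0.005], [0, 0, -0.965]],
    [[-0.0116, -0.0427, 0.005], [0, 0, -0.965]],
    [[-0.0116, -0.0427, 0.005], [0, 0, -0.965]],
    [[-0.0116, -0.0427, 0.005], [0, 0, -0.965]],
    [[-0.0116, -0.0427, 0.005], [0, 0, -0.965]],
    [[-0.0116, -0.0427, 0.005], [0, 0, -0.965]],
    [[-0.0116, -0.0427, 0.005], [0, 0, -0.965]],
    [[-0.0116, -0.0427, 0.005], [0, 0, -0.965]],
    [[-0.0116, -0.0427, 0.005], [0, 0, -0.965]],
    [[-0.0116, -0.0427, 0.005], [0, 0, -0.965]],
    [[-0.0116, -0.0427, 0.005], [0, 0, -0.965]],
    [[-0.0116, -0.0427, 0.005], [0, 0, -0.965]],
    [[-0.0116, -0.0427, 0.005], [0, 0, -0.965]],
    [[-0.0116, -0.0427, 0.005], [0, 0, -0.965]],
    [[0, 0, 0], [0, 0, 0]],
    [[0, 0, 0], [0, 0, 0]],
  ],
  fingers=120,
)

```text
clock: 2.35
tcp_pos: [0.4362, -0.0613, 0.1306]
orientation: [3.141, 0.025, -0.0]
contact_force: [0.6, -0.6, 0.5]
grip_width: 0.0451
```

Run:
```python
from h import *
from bench import r,grab_frame
o=r.get_obs();print(o["clock"],o["tcp_pos"],o["grip_width"],o["contact_force"],o["joints"],yaw(R.from_rotvec(o["orientation"])))
print(togo(o["tcp_pos"],o["orientation"],[.4355,-.0597,.012],0.97))
f=grab_frame("scene");cv2.imwrite("pics/s1.png",cv2.resize(f["frame"][150:330,220:460],(800,600))[:,:,::-1])
```

```text
2.35 [ 0.43622574 -0.06131654  0.13056686] 0.0451374849040622 [ 0.64329505 -0.60427863  0.52828697] [ 0.47167003  0.24273925 -0.53238081  2.14372313  0.17223528  0.79522491
 -0.15332933] 0.8979219769934397
(array([-0.00068966, -0.00167202,  0.11856631]), array([ 0.00428168,  0.00103259, -0.01441541]))
```

View pics/s1.png

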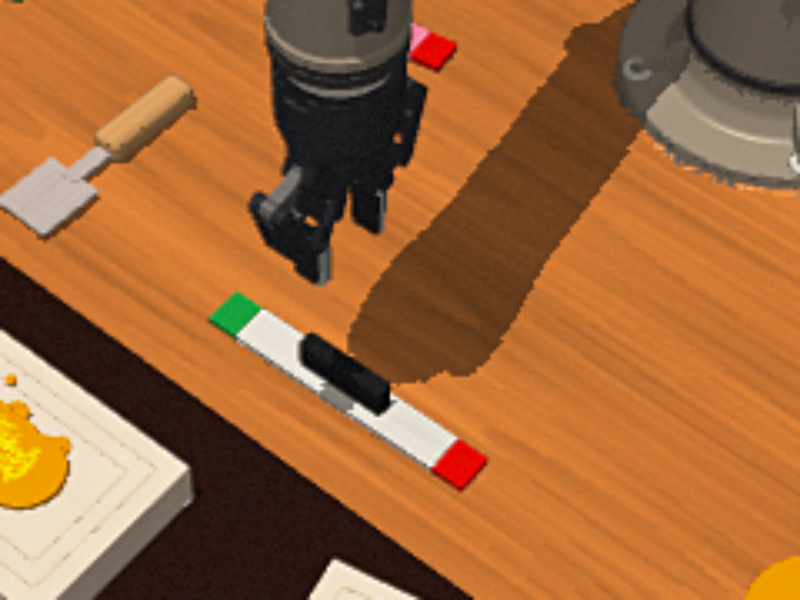

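The fingers hang above the rib (near 345,370 in the crop) and are aligned across it. Descending.

send_rows(
  series=[
    [[-0.0007, -0.0017, 0.03], [0, 0, 0]],
    [[0, 0, 0.03], [0, 0, 0]],
    [[0, 0, 0.028], [0, 0, 0]],
    [[0, 0, 0.014], [0, 0, 0]],
    [[0, 0, 0.008], [0, 0, 0]],
    [[0, 0, 0.005], [0, 0, 0]],
    [[0, 0, 0.002], [0, 0, 0]],
    [[0, 0, 0], [0, 0, 0]],
  ],
)

```text
clock: 3.4
tcp_pos: [0.4358, -0.0591, 0.0139]
orientation: [3.141, 0.026, 0.001]
contact_force: [0.4, 0.0, -0.8]
grip_width: 0.0454
```

Run:
```python
from h import *
from bench import r,grab_frame
o=r.get_obs();print(o["clock"],o["tcp_pos"],o["grip_width"],o["contact_force"])
f=grab_frame("scene");cv2.imwrite("pics/s2.png",cv2.resize(f["frame"][180:330,240:440],(800,600))[:,:,::-1])
```

```text
3.4 [ 0.43577413 -0.05909809  0.01392872] 0.04539200229931561 [ 0.35656581  0.01949421 -0.82624649]
```

View pics/s2.png

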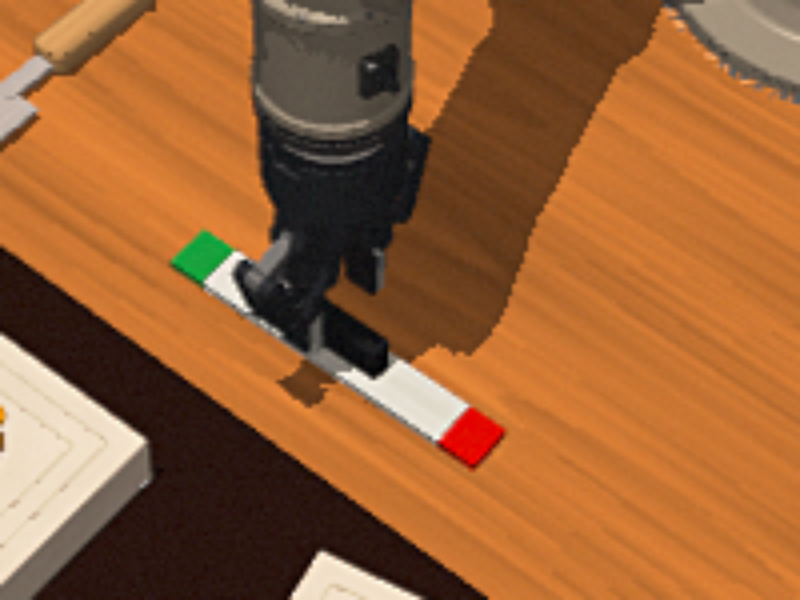

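The fingers straddle the rib. Lower 2 mm, then close.

send_rows(
  series=[
    [[0, 0, 0.0015], [0, 0, 0]],
    [[0, 0, 0], [0, 0, 0]],
    [[0, 0, 0], [0, 0, 0]],
    [[0, 0, 0], [0, 0, 0]],
    [[0, 0, 0], [0, 0, 0]],
    [[0, 0, 0], [0, 0, 0]],
  ],
  fingers=255,
  grip_force=70,
)

```text
clock: 4.2
tcp_pos: [0.4355, -0.0591, 0.0124]
orientation: [3.141, 0.026, 0.0]
contact_force: [-1.1, -0.3, 5.1]
grip_width: 0.0086
```

Run:
```python
from h import *
from bench import r,grab_frame
o=r.get_obs();print(o["clock"],o["tcp_pos"],o["grip_width"],o["contact_force"])
f=grab_frame("scene")
b=(260,220,390,310)
for nm,lo,hi in(("red",(0,150,90),(5,255,255)),("green",(50,120,60),(85,255,255))):
    c=cen(blob(f,lo,hi,b));print(nm,c,at(f,c[:2],.008))
```

```text
4.2 [ 0.43545659 -0.05909338  0.01239375] 0.008643155831504516 [-1.09804258 -0.26909768  5.07586904]
red (357.45323741007195, 288.9568345323741, 139.0) [0.43648695 0.03767714 0.008     ]
green (290.1181818181818, 243.8181818181818, 110.0) [ 0.43943417 -0.15742579  0.008     ]
```

Width 8.6 mm is less than the rib's 14 mm, so I'll look before lifting.

Run:
```python
from h import *
from bench import r,grab_frame
f=grab_frame("scene");cv2.imwrite("pics/s3.png",cv2.resize(f["frame"][200:305,260:400],(800,600),interpolation=cv2.INTER_CUBIC)[:,:,::-1])
o=r.get_obs();print(o["grip_width"],o["contact_force"])
```

```text
0.008640548438338017 [-0.86121306 -0.07676986  5.49874748]
```

View pics/s3.png

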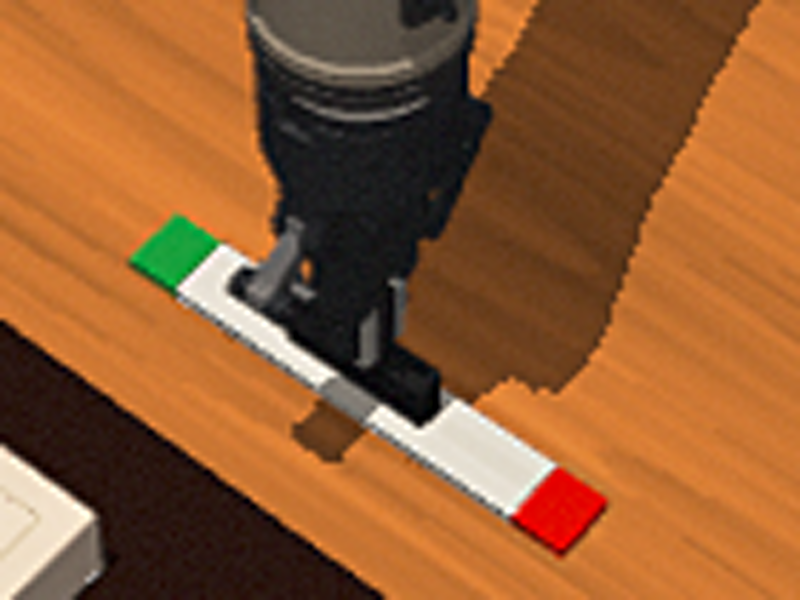

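The pads are on both sides of the rib, so it's held. Lift gently and check.

send_rows(
  series=[
    [[0, 0, -0.01], [0, 0, 0]],
    [[0, 0, -0.02], [0, 0, 0]],
    [[0, 0, -0.03], [0, 0, 0]],
    [[0, 0, -0.03], [0, 0, 0]],
    [[0, 0, -0.02], [0, 0, 0]],
    [[0, 0, 0], [0, 0, 0]],
  ],
)

```text
clock: 5.05
tcp_pos: [0.4364, -0.0592, 0.1235]
orientation: [3.141, 0.025, 0.005]
contact_force: [0.2, -0.2, -2.2]
grip_width: 0.0085
```

Run:
```python
from h import *
from bench import r,grab_frame
o=r.get_obs();print(o["clock"],o["tcp_pos"],o["grip_width"],o["contact_force"],yaw(R.from_rotvec(o["orientation"])))
f=grab_frame("scene")
cv2.imwrite("pics/s4.png",cv2.resize(f["frame"][130:330,230:496],(800,600),interpolation=cv2.INTER_CUBIC)[:,:,::-1])
dz=o["tcp_pos"][2]-.0124
for nm,lo,hi in(("red",(0,150,90),(5,255,255)),("green",(50,120,60),(85,255,255))):
    c=cen(blob(f,lo,hi,(280,160,400,310)));print(nm,c,at(f,c[:2],.008+dz))
print(togo(o["tcp_pos"],o["orientation"],[.604,.1453,.14],11.3))
```

```text
5.05 [ 0.43642158 -0.05921025  0.12349933] 0.008473798312624604 [ 0.15996111 -0.15949031 -2.22914326] 0.9232854520385205
red (355.9641434262948, 226.5577689243028, 251.0) [ 0.37360845 -0.02101746  0.11909933]
green (287.032, 213.6, 125.0) [ 0.44065496 -0.157448    0.11909933]
(array([ 0.17090406, -0.20177019, -0.01611936]), array([ 0.01273127, -0.0357545 , -2.07535612]))
```

View pics/s4.png

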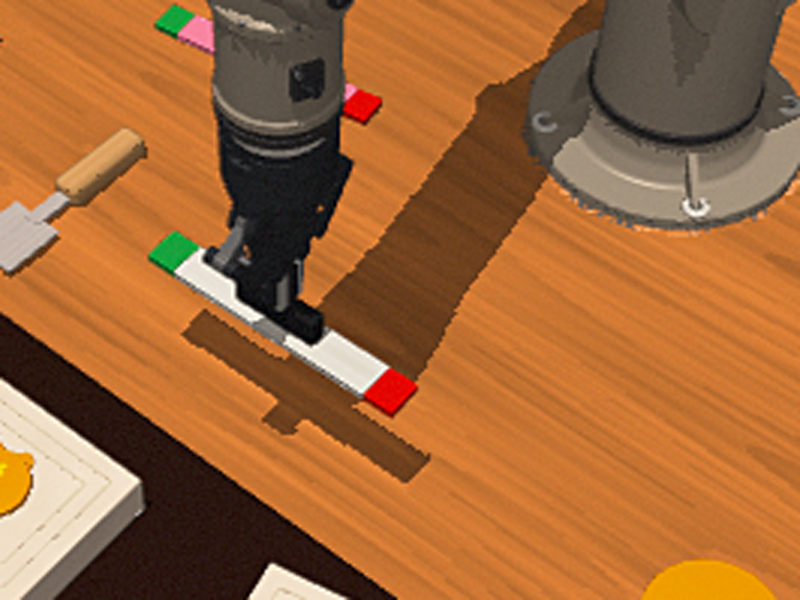

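Run:
```python
from h import *
from scipy.optimize import fsolve
p=[.43642,-.05921,.1235];rv=R.from_matrix(R.from_rotvec([3.141,.025,.005]).as_matrix()).as_rotvec()
g=lambda s:[([s[0],s[1],-.001],[0,0,-.26])]*8
s=fsolve(lambda s:sim(p,rv,g(s))[0][:2]-[.604,.1453],[.02,-.025]);print(s);a=sim(p,rv,g(s));print(a[0],yaw(a[2]))
```

```text
[ 0.02332042 -0.0234847 ]
[0.604      0.1453     0.13193933] 11.31213734176117
```

send_rows(
  series=[
    [[0.0233, -0.0235, -0.001], [0, 0, -0.26]],
    [[0.0233, -0.0235, -0.001], [0, 0, -0.26]],
    [[0.0233, -0.0235, -0.001], [0, 0, -0.26]],
    [[0.0233, -0.0235, -0.001], [0, 0, -0.26]],
    [[0.0233, -0.0235, -0.001], [0, 0, -0.26]],
    [[0.0233, -0.0235, -0.001], [0, 0, -0.26]],
    [[0.0233, -0.0235, -0.001], [0, 0, -0.26]],
    [[0.0233, -0.0235, -0.001], [0, 0, -0.26]],
    [[0, 0, 0], [0, 0, 0]],
    [[0, 0, 0], [0, 0, 0]],
  ],
)

```text
clock: 6.35
tcp_pos: [0.6016, 0.1447, 0.1285]
orientation: [3.125, 0.31, -0.005]
contact_force: [-1.2, -0.5, -2.2]
grip_width: 0.008
```

Run:
```python
from h import *
from bench import r,grab_frame
o=r.get_obs();print(o["clock"],o["tcp_pos"],o["grip_width"],o["contact_force"],yaw(R.from_rotvec(o["orientation"])),o["orientation"])
z=o["tcp_pos"][2]-.0124+.008
for n in("scene","top"):
    f=grab_frame(n);pickle.dump(f,open(n+"1.pkl","wb"))
    cv2.imwrite(f"pics/{n}5.png",cv2.resize(f["frame"][180:430,250:500] if n=="scene" else f["frame"][60:220,120:280],(600,600),interpolation=cv2.INTER_CUBIC)[:,:,::-1])
    b=(280,220,430,400) if n=="scene" else (150,90,280,200)
    for nm,lo,hi in(("red",(0,150,90),(5,255,255)),("green",(50,120,60),(85,255,255))):
        c=cen(blob(f,lo,hi,b));print(n,nm,c,at(f,c[:2],z))
print(togo(o["tcp_pos"],o["orientation"],[.604,.1453,.08],11.3))
```

```text
6.35 [0.601637   0.14474156 0.12845039] 0.008020704910226368 [-1.23882416 -0.48539186 -2.24336932] 11.330478477534351 [ 3.12521535  0.31002494 -0.00470389]
scene red (398.198347107438, 371.198347107438, 242.0) [0.58537022 0.23979399 0.12405039]
scene green (302.5023474178404, 324.21596244131456, 213.0) [0.62354764 0.04777985 0.12405039]Traceback (most recent call last):
  File "<stdin>", line 10, in <module>
  File "h.py", line 15, in cen
    M=cv2.moments(m,True);return M["m10"]/M["m00"],M["m01"]/M["m00"],M["m00"]
                                 ~~~~~~~~^~~~~~~~~
ZeroDivisionError: float division by zero
```

View pics/scene5.png

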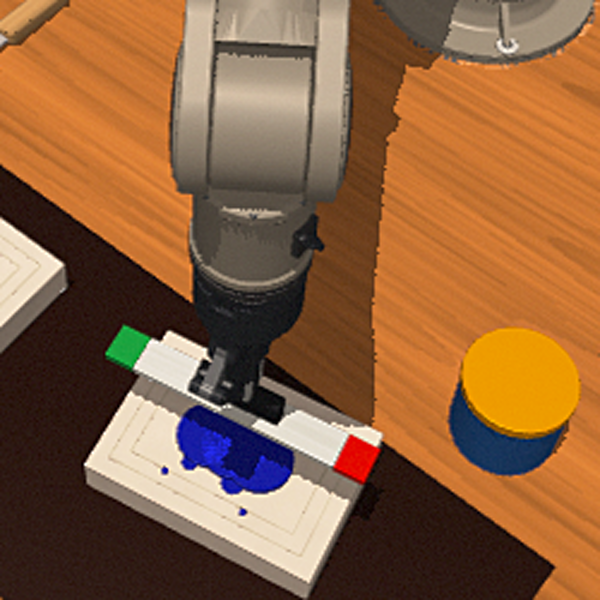

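View pics/top5.png

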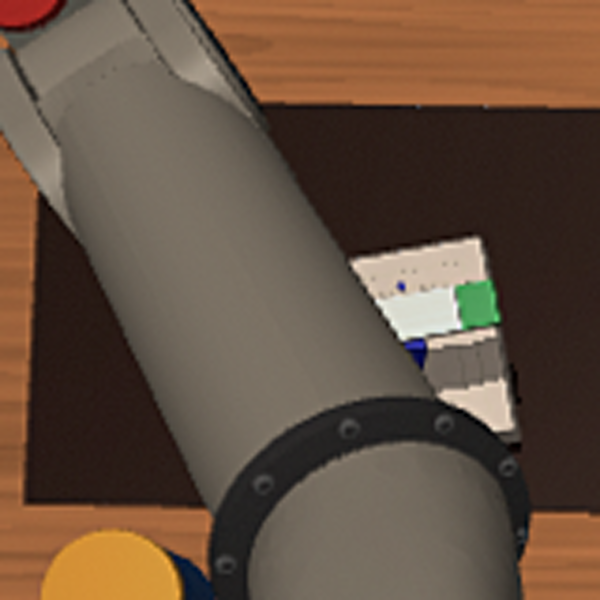

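The bar is held over the blue fill, parallel to the panel, with centre reading about 2 mm short in x in the same camera. Correct that and go down close.

send_rows(
  series=[
    [[0.0024, -0.0003, 0.015], [0, 0, 0]],
    [[0, 0, 0.02], [0, 0, 0]],
    [[0, 0, 0.015], [0, 0, 0]],
    [[0, 0, 0.008], [0, 0, 0]],
    [[0, 0, 0.003], [0, 0, 0]],
    [[0, 0, 0], [0, 0, 0]],
    [[0, 0, 0], [0, 0, 0]],
  ],
)

```text
clock: 7.32
tcp_pos: [0.6056, 0.1466, 0.0697]
orientation: [-3.126, -0.31, -0.002]
contact_force: [0.6, -0.6, -2.0]
grip_width: 0.0086
```

Run:
```python
from h import *
from bench import r,grab_frame
o=r.get_obs();print(o["clock"],o["tcp_pos"],o["grip_width"],o["contact_force"],o["moment"],yaw(R.from_rotvec(o["orientation"])),o["orientation"])
print(togo(o["tcp_pos"],o["orientation"],[.604,.1453,.06],11.3))
z=o["tcp_pos"][2]-.0124+.008
f=grab_frame("scene")
for nm,lo,hi in(("red",(0,150,90),(5,255,255)),("green",(50,120,60),(85,255,255))):
        c=cen(blob(f,lo,hi,(270,290,430,450)));print(nm,c,at(f,c[:2],z))
cv2.imwrite("pics/s6.png",cv2.resize(f["frame"][280:440,270:430],(600,600),interpolation=cv2.INTER_CUBIC)[:,:,::-1])
```

```text
7.325 [0.60556307 0.14660791 0.0697157 ] 0.00861509686446971 [ 0.63602316 -0.64966434 -2.03695804] [ 0.00822406 -0.04951399 -0.00689365] 11.337285195173134 [-3.12605048e+00 -3.10293573e-01 -1.79711019e-03]
(array([-0.00180091,  0.00097575,  0.00971356]), array([-0.0007555 , -0.01324964,  0.00745747]))
red (394.77777777777777, 386.53333333333336, 225.0) [0.58900241 0.24147633 0.0653157 ]
green (302.94736842105266, 340.7, 190.0) [0.62741073 0.04953918 0.0653157 ]
```

View pics/s6.png

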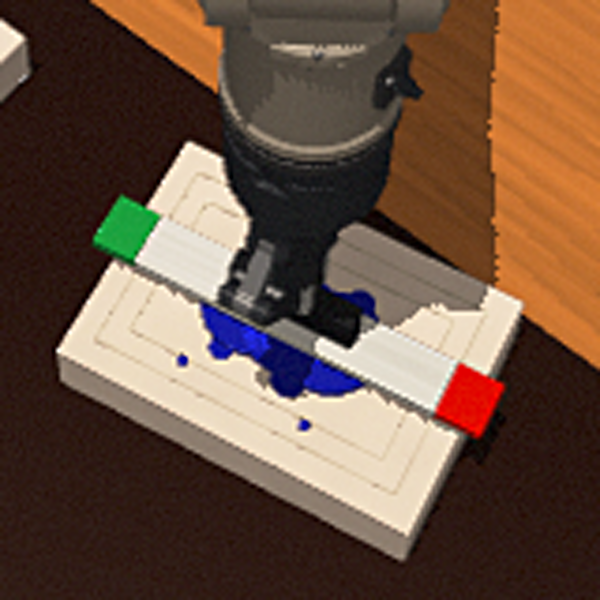

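Now centre is 1.7 mm past; nudge back and lower slowly.

send_rows(
  series=[
    [[-0.0016, 0.0009, 0.003], [0, 0, 0]],
    [[0, 0, 0.002], [0, 0, 0]],
    [[0, 0, 0.001], [0, 0, 0]],
    [[0, 0, 0.001], [0, 0, 0]],
    [[0, 0, 0], [0, 0, 0]],
  ],
)

```text
clock: 8.0
tcp_pos: [0.6037, 0.1452, 0.0625]
orientation: [3.126, 0.31, 0.0]
contact_force: [-2.4, -0.9, 3.1]
grip_width: 0.0081
```

Run:
```python
from h import *
from bench import r
o=r.get_obs();print(o["clock"],o["tcp_pos"],o["contact_force"],o["moment"])
print(togo(o["tcp_pos"],o["orientation"],[.604,.1453,.06],11.3))
```

```text
8.0 [0.60370188 0.14518894 0.06253745] [-2.35496558 -0.85569872  3.125794  ] [-0.24817177  0.50174563  0.00490249]
(array([ 3.14110389e-04, -5.09581557e-05,  2.53743892e-03]), array([ 0.00302156, -0.00012322,  0.0072207 ]))
```

Contact: force went from −2 to +3 N at TCP 0.0625. Settle slightly and release.

send_rows(
  series=[
    [[0, 0, 0.0005], [0, 0, 0]],
    [[0, 0, 0], [0, 0, 0]],
    [[0, 0, 0], [0, 0, 0]],
  ],
)

```text
clock: 8.38
tcp_pos: [0.6038, 0.1452, 0.0624]
orientation: [3.126, 0.31, 0.0]
contact_force: [-3.7, -0.9, 7.0]
grip_width: 0.0083
```

send_rows(
  series=[
    [[0, 0, 0], [0, 0, 0]],
    [[0, 0, 0], [0, 0, 0]],
    [[0, 0, 0], [0, 0, 0]],
    [[0, 0, 0], [0, 0, 0]],
  ],
  fingers=120,
)

```text
clock: 8.88
tcp_pos: [0.6038, 0.1452, 0.0615]
orientation: [-3.126, -0.31, -0.0]
contact_force: [-0.0, 1.3, 0.0]
grip_width: 0.0452
```

send_rows(
  series=[
    [[0, 0, -0.01], [0, 0, 0]],
    [[0, 0, -0.02], [0, 0, 0]],
    [[0, 0, -0.02], [0, 0, 0]],
    [[0, 0, 0], [0, 0, 0]],
  ],
)

```text
clock: 9.38
tcp_pos: [0.6054, 0.1459, 0.1146]
orientation: [-3.125, -0.31, -0.008]
contact_force: [0.3, -0.4, -0.5]
grip_width: 0.0452
```

Run:
```python
from h import *
from bench import r,grab_frame
o=r.get_obs();print(o["clock"],o["tcp_pos"],o["grip_width"],o["contact_force"],yaw(R.from_rotvec(o["orientation"])))
f=grab_frame("scene")
P=[]
for nm,lo,hi in(("red",(0,150,90),(5,255,255)),("green",(50,120,60),(85,255,255))):
        c=cen(blob(f,lo,hi,(270,290,430,450)));P.append(at(f,c[:2],.058));print(nm,c,P[-1])
print((P[0]+P[1])/2, np.linalg.norm(P[0]-P[1]),np.degrees(np.arctan2(P[1][0]-P[0][0],P[0][1]-P[1][1])))
m=np.mean(P,0)+[-.002,0,0]
cv2.imwrite("pics/s7.png",cv2.resize(f["frame"][280:440,270:430],(600,600),interpolation=cv2.INTER_CUBIC)[:,:,::-1])
```

```text
9.375 [0.60544599 0.14590555 0.11456454] 0.04520248441172272 [ 0.25678713 -0.38037518 -0.46435844] 11.328357650065833
red (394.49781659388645, 387.03930131004364, 229.0) [0.58721939 0.24035983 0.058     ]
green (303.07978723404256, 341.218085106383, 188.0) [0.6254415  0.04781685 0.058     ]
[0.60633044 0.14408834 0.058     ] 0.19630009917374627 11.227938089093218
```

View pics/s7.png

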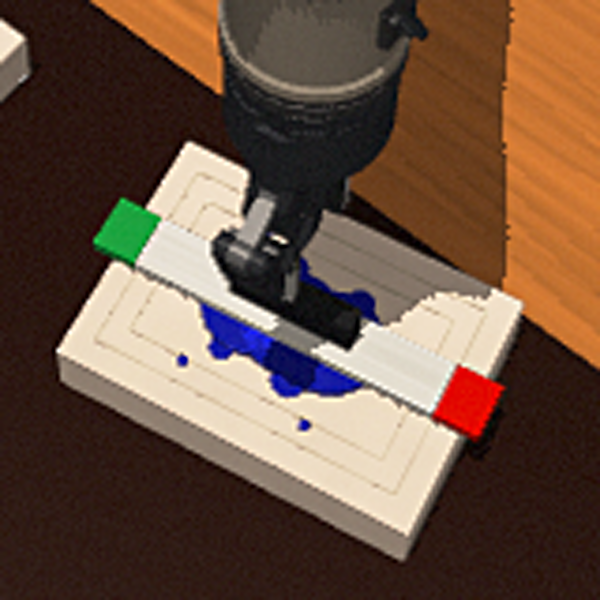

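Set down and released, level on the fill: centre reads (0.6063, 0.1441) against the fill's (0.6066, 0.1447) in the same camera, yaw 11.2° against 11.3°. Next: close the fingers and go above the red end.

send_rows(
  series=[
    [[-0.0017, -0.03, 0], [0, 0, 0]],
    [[0, -0.035, 0], [0, 0, 0]],
    [[0, -0.0303, 0], [0, 0, 0]],
    [[0, 0, 0.015], [0, 0, 0]],
    [[0, 0, 0.015], [0, 0, 0]],
    [[0, 0, 0.01], [0, 0, 0]],
    [[0, 0, 0.005], [0, 0, 0]],
    [[0, 0, 0], [0, 0, 0]],
    [[0, 0, 0], [0, 0, 0]],
  ],
  fingers=255,
)

```text
clock: 10.55
tcp_pos: [0.5837, 0.2383, 0.0671]
orientation: [-3.126, -0.31, -0.001]
contact_force: [-0.9, 1.2, -1.1]
grip_width: -0.0001
```

Run:
```python
from h import *
from bench import r,grab_frame
o=r.get_obs();print(o["clock"],o["tcp_pos"],o["grip_width"],o["contact_force"])
print(togo(o["tcp_pos"],o["orientation"],[.585,.2391,.0525],11.3))
f=grab_frame("scene")
cv2.imwrite("pics/s8.png",cv2.resize(f["frame"][280:440,270:430],(600,600),interpolation=cv2.INTER_CUBIC)[:,:,::-1])
```

```text
10.55 [0.58370187 0.23834223 0.06706603] -0.00012143682525602261 [-0.9065313   1.15157451 -1.05370534]
(array([ 0.00140978, -0.00048507,  0.01456728]), array([-0.00242993, -0.00933378,  0.00455546]))
```

View pics/s8.png

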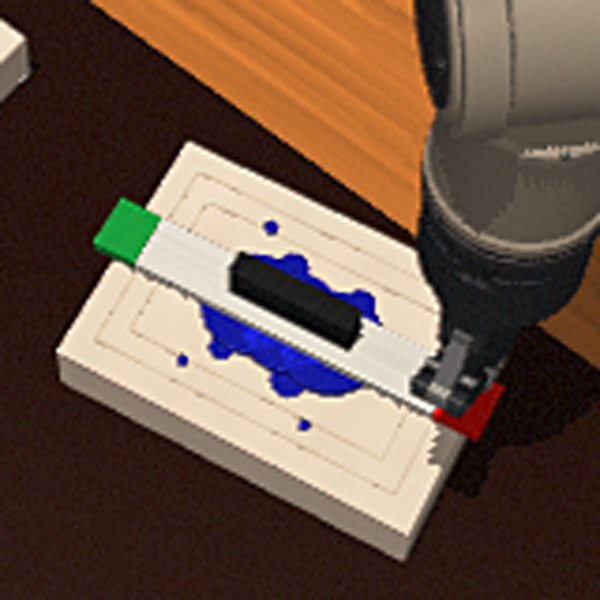

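The shut fingers are over the red end (460,410 in the crop). Lowering in small steps.

send_rows(
  series=[
    [[0.001, -0.0005, 0.004], [0, 0, 0]],
    [[0, 0, 0.003], [0, 0, 0]],
    [[0, 0, 0.001], [0, 0, 0]],
    [[0, 0, 0.001], [0, 0, 0]],
    [[0, 0, 0], [0, 0, 0]],
  ],
)

```text
clock: 11.22
tcp_pos: [0.5842, 0.239, 0.0575]
orientation: [3.126, 0.31, -0.0]
contact_force: [-0.4, 0.3, 0.9]
grip_width: -0.0002
```

send_rows(
  series=[
    [[0, 0, 0.001], [0, 0, 0]],
    [[0, 0, 0.001], [0, 0, 0]],
    [[0, 0, 0], [0, 0, 0]],
  ],
)

```text
clock: 11.6
tcp_pos: [0.5841, 0.239, 0.0555]
orientation: [3.126, 0.31, -0.0]
contact_force: [0.6, 0.5, 0.1]
grip_width: 0.0001
```

send_rows(
  series=[
    [[0, 0, 0.001], [0, 0, 0]],
    [[0, 0, 0.001], [0, 0, 0]],
    [[0, 0, 0], [0, 0, 0]],
  ],
)

```text
clock: 11.98
tcp_pos: [0.5841, 0.2389, 0.0535]
orientation: [3.126, 0.31, -0.0]
contact_force: [0.4, 0.6, 0.9]
grip_width: 0.0002
```

send_rows(
  series=[
    [[0, 0, 0.001], [0, 0, 0]],
    [[0, 0, 0], [0, 0, 0]],
  ],
)

```text
clock: 12.22
tcp_pos: [0.5841, 0.239, 0.0525]
orientation: [3.126, 0.31, -0.0]
contact_force: [-0.1, 0.2, -0.7]
grip_width: 0.0003
```

Run:
```python
from h import *
from bench import r,grab_frame
f=grab_frame("scene")
o=r.get_obs();print(o["clock"],o["tcp_pos"],o["contact_force"])
cv2.imwrite("pics/s9.png",cv2.resize(f["frame"][280:440,270:430],(600,600),interpolation=cv2.INTER_CUBIC)[:,:,::-1])
c=cen(blob(f,(50,120,60),(85,255,255),(270,290,430,450)));print(c)
```

```text
12.275 [0.58414532 0.23896433 0.05253205] [ 0.05617632  0.65951836 -0.69352574]
(303.0740740740741, 341.25925925925924, 189.0)
```

View pics/s9.png

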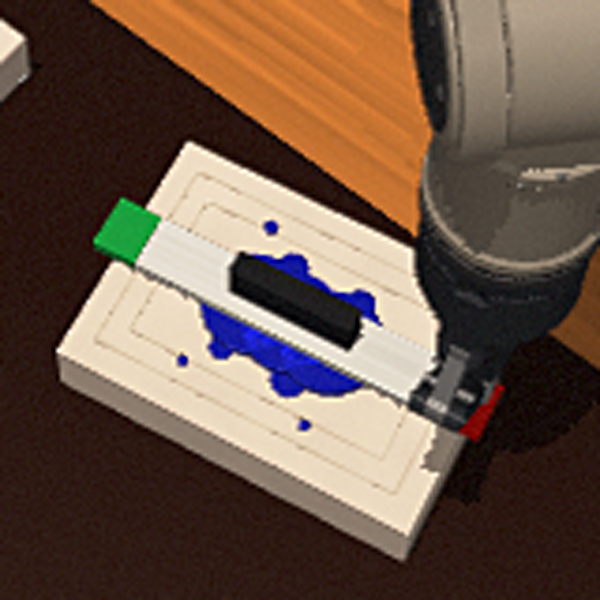

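The green end hasn't moved (303.1, 341.2), so there's no contact yet and the bar is lower than I reckoned. Continue down.

send_rows(
  series=[
    [[0, 0, 0.001], [0, 0, 0]],
    [[0, 0, 0.001], [0, 0, 0]],
    [[0, 0, 0], [0, 0, 0]],
  ],
)

```text
clock: 12.65
tcp_pos: [0.5841, 0.239, 0.0505]
orientation: [3.126, 0.31, -0.0]
contact_force: [0.1, -0.5, 1.0]
grip_width: 0.0
```

send_rows(
  series=[
    [[0, 0, 0.001], [0, 0, 0]],
    [[0, 0, 0.001], [0, 0, 0]],
    [[0, 0, 0], [0, 0, 0]],
  ],
)

```text
clock: 13.02
tcp_pos: [0.5841, 0.239, 0.0485]
orientation: [3.126, 0.31, -0.0]
contact_force: [-0.5, -0.0, -0.4]
grip_width: -0.0004
```

Run:
```python
from h import *
from bench import r,grab_frame
f=grab_frame("scene")
o=r.get_obs();print(o["clock"],o["tcp_pos"],o["contact_force"],o["moment"])
cv2.imwrite("pics/s10.png",cv2.resize(f["frame"][280:440,270:430],(600,600),interpolation=cv2.INTER_CUBIC)[:,:,::-1])
c=cen(blob(f,(50,120,60),(85,255,255),(270,290,430,450)));print(c)
```

```text
13.075 [0.58413602 0.23898869 0.04854225] [ 0.50345737  0.5430945  -0.14902383] [0.00112089 0.05953688 0.03180332]
(303.07978723404256, 341.218085106383, 188.0)
```

View pics/s10.png

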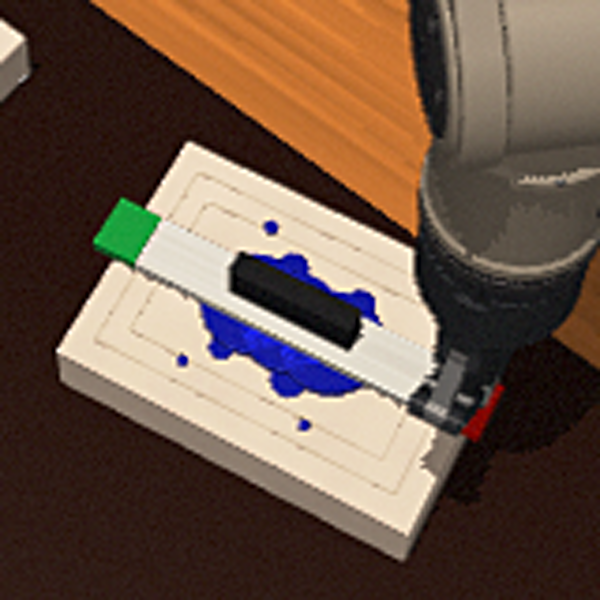

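Run:
```python
from h import *
from bench import r,grab_frame
f=grab_frame("scene")
o=r.get_obs();q=R.from_rotvec(o["orientation"])
im=cv2.resize(f["frame"][340:420,350:430],(800,800),interpolation=cv2.INTER_CUBIC)[:,:,::-1].copy()
def mk(p,c):
    u=(proj(f,p)-[350,340]+.5)*10;cv2.circle(im,tuple(int(v) for v in u),5,c,-1);print(u)
mk(o["tcp_pos"],(0,255,255))
mk(o["tcp_pos"]+q.apply([0,.011,0]),(0,255,0));mk(o["tcp_pos"]+q.apply([0,-.011,0]),(0,255,0))
# bar expected corners (top z .058) red end
d=np.array([-.1951,.9808,0]);e=np.array([.9808,.1951,0]);c=np.array([.6057,.1445,.058])
for a in(.11,.085):
  for s in(-.015,.015): mk(c+d*a+e*s,(255,0,255))
cv2.imwrite("pics/s11.png",cv2.resize(im,(600,600)))
```

```text
[449.13310703 479.15432199]
[395.70826803 452.48105528]
[502.87964562 505.98820274]
[545.36973535 435.98712006]
[478.65081921 571.65647962]
[423.29197164 375.44812557]
[355.26110641 509.29836233]
```

View pics/s11.png

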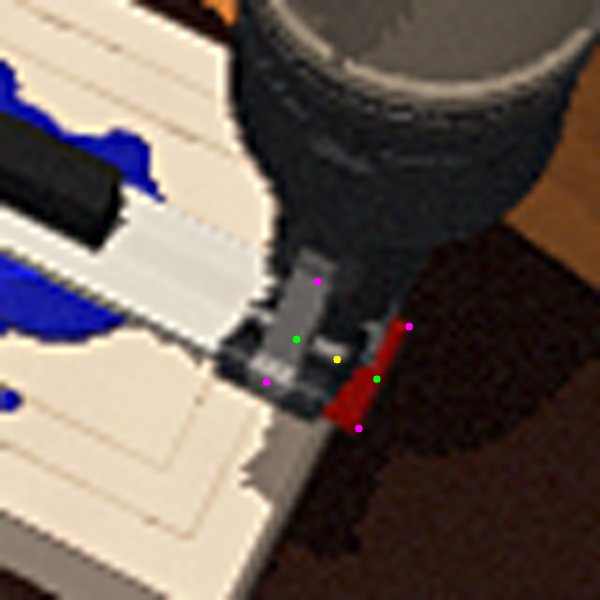

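No contact as far as the picture and force show. Continue down in 1 mm steps, checking force.

send_rows(
  series=[
    [[0, 0, 0.001], [0, 0, 0]],
    [[0, 0, 0.001], [0, 0, 0]],
    [[0, 0, 0], [0, 0, 0]],
  ],
)

```text
clock: 13.5
tcp_pos: [0.5841, 0.2389, 0.0465]
orientation: [3.126, 0.31, -0.0]
contact_force: [0.2, -0.4, 0.4]
grip_width: 0.0002
```

```bash
cat > chk.py <<'E'
from h import *
from bench import r,grab_frame
import sys
f=grab_frame("scene");o=r.get_obs();print(o["clock"],o["tcp_pos"],o["contact_force"].round(2),o["moment"].round(3))
for nm,lo,hi in(("red",(0,150,90),(5,255,255)),("green",(50,120,60),(85,255,255))):
    m=blob(f,lo,hi,(270,290,430,450))
    if m.any(): print(nm,np.round(cen(m),2))
cv2.imwrite(f"pics/{sys.argv[1]}.png",cv2.resize(f["frame"][280:440,270:430],(600,600),interpolation=cv2.INTER_CUBIC)[:,:,::-1])
E
python3 chk.py s12
```

```text
13.55 [0.58413952 0.23897287 0.04652936] [-0.19  0.09 -0.59] [-0.026 -0.016  0.042]
red [398.09 390.8   44.  ]
green [303.08 341.22 188.  ]
```

Run:
```python
from h import *
from bench import r,grab_frame
f=grab_frame("scene");g=grab_frame("top")
a=cv2.resize(f["frame"][350:410,360:420],(400,400),interpolation=cv2.INTER_CUBIC)
b=cv2.resize(g["frame"][110:190,150:230],(400,400),interpolation=cv2.INTER_CUBIC)
cv2.imwrite("pics/s13.png",np.hstack([a,b])[:,:,::-1])
```

```text
(no output)
```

View pics/s13.png

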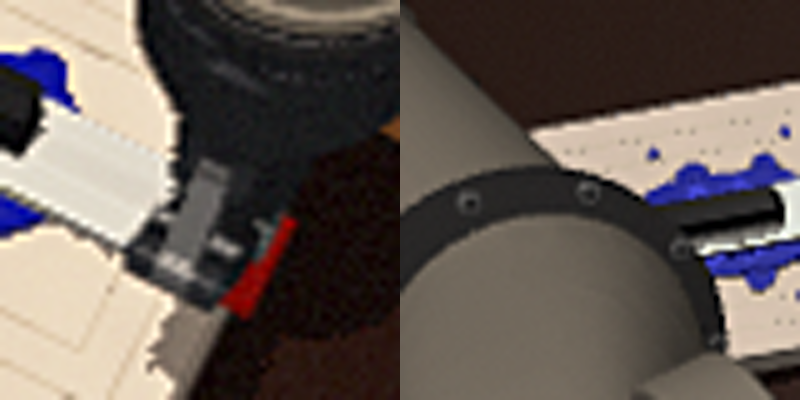

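View pics/s12.png

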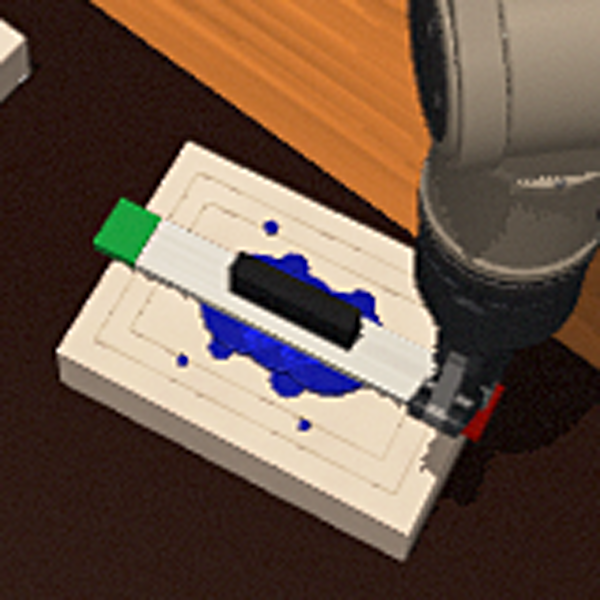

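Run:
```python
from h import *
f=pickle.load(open("scene1.pkl","rb"))
I={n:cv2.imread(f"pics/{n}.png",0).astype(np.float32) for n in("s8","s9","s10","s12")}
zs=dict(s8=.0671,s9=.0525,s10=.0485,s12=.0465)
for reg in((330,410,430,500),(200,320,430,580)):
  y0,y1,x0,x1=reg
  t=I["s9"][y0+10:y1-10,x0+10:x1-10]
  for n in I:
    m=cv2.matchTemplate(I[n][y0-60:y1+40,x0-30:x1+20],t,cv2.TM_CCOEFF_NORMED);_,v,_,l=cv2.minMaxLoc(m)
    e=(proj(f,[.584,.239,zs[n]])-proj(f,[.584,.239,.0525]))*3.75
    print(reg,n,v,l[0]-40,l[1]-70,"expect",e)
```

```text
(330, 410, 430, 500) s8 0.9624731540679932 3 -15 expect [  2.661733   -11.82985992]
(330, 410, 430, 500) s9 0.999999463558197 0 0 expect [0. 0.]
(330, 410, 430, 500) s10 0.9787620306015015 -1 4 expect [-0.71938688  3.1972576 ]
(330, 410, 430, 500) s12 0.9756196141242981 -1 6 expect [-1.07751456  4.78892748]
(200, 320, 430, 580) s8 0.9772104024887085 2 -19 expect [  2.661733   -11.82985992]
(200, 320, 430, 580) s9 0.9999999403953552 0 0 expect [0. 0.]
(200, 320, 430, 580) s10 0.9672983288764954 -2 4 expect [-0.71938688  3.1972576 ]
(200, 320, 430, 580) s12 0.9682989120483398 -1 7 expect [-1.07751456  4.78892748]
```

Motion in the picture matches the measured descent, and the finger foot only now overlaps the bar's near edge, so the shut fingers' real contact surface sits higher than the TCP. Continue carefully.

send_rows(
  series=[
    [[0, 0, 0.001], [0, 0, 0]],
    [[0, 0, 0], [0, 0, 0]],
  ],
)

```text
clock: 13.9
tcp_pos: [0.5841, 0.239, 0.0455]
orientation: [3.126, 0.31, -0.0]
contact_force: [-0.1, -0.7, 0.6]
grip_width: -0.0002
```

send_rows(
  series=[
    [[0, 0, 0.001], [0, 0, 0]],
    [[0, 0, 0], [0, 0, 0]],
  ],
)

```text
clock: 14.15
tcp_pos: [0.5841, 0.239, 0.0445]
orientation: [3.126, 0.31, -0.0]
contact_force: [-0.6, -0.4, -0.3]
grip_width: 0.0001
```

```bash
python3 chk.py s14
```

```text
14.2 [0.58415223 0.23899265 0.0445523 ] [ 0.16  0.97 -0.13] [-0.032 -0.016  0.047]
red [398.21 390.74  42.  ]
green [303.11 341.23 188.  ]
```

Run:
```python
from h import *
from bench import r,grab_frame
f=grab_frame("scene");o=r.get_obs();q=R.from_rotvec(o["orientation"])
im=cv2.resize(f["frame"][350:410,360:420],(780,780),interpolation=cv2.INTER_NEAREST)[:,:,::-1].copy()
im=cv2.convertScaleAbs(im,alpha=2.0,beta=10)
im=cv2.resize(im,(600,600))
def px(p): u=(proj(f,p)-[360,350]+.5)*10;return tuple(int(v) for v in u)
t=o["tcp_pos"]+[.002,-.001,0]
for h,c in((0,(0,255,255)),(.0135,(255,0,255))):
    P=[px(t+q.apply([sx*.0145,sy*.011,-h])) for sx,sy in((-1,-1),(-1,1),(1,1),(1,-1))]
    cv2.polylines(im,[np.array(P)],True,c,1)
cv2.imwrite("pics/s15.png",im)
```

```text
(no output)
```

View pics/s15.png

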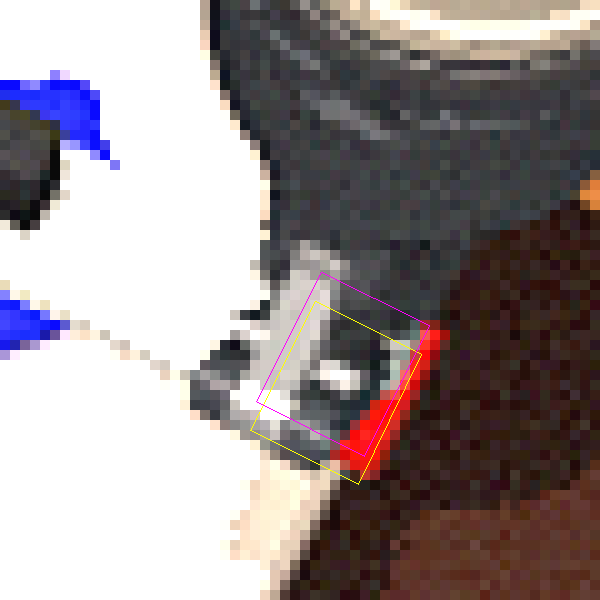

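Run:
```python
from h import *
f=pickle.load(open("scene1.pkl","rb"))
out=[]
for n,p in(("s8",[.5837,.23834,.06707]),("s9",[.5841,.239,.0525])):
    I=cv2.imread(f"pics/{n}.png");I=I[320:480,380:540];I=cv2.convertScaleAbs(cv2.resize(I,(400,400)),alpha=2,beta=10)
    q=R.from_rotvec([3.126,.31,0]);t=np.array(p)+[.002,-.001,0]
    for h,c in((0,(0,255,255)),(.0135,(255,0,255))):
        P=[tuple(int(v) for v in (((proj(f,t+q.apply([sx*.0145,sy*.011,-h]))-[270,280]+.5)*3.75-[380,320])*2.5)) for sx,sy in((-1,-1),(-1,1),(1,1),(1,-1))]
        cv2.polylines(I,[np.array(P)],True,c,1)
    out.append(I)
cv2.imwrite("pics/s16.png",np.hstack(out))
```

```text
(no output)
```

View pics/s16.png

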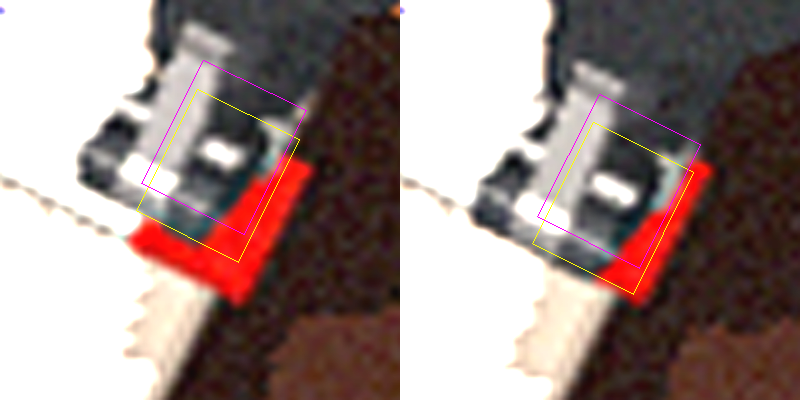

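Even before contact the pad ends appear about 13 mm above the reported TCP (the 13 mm pad swing), so contact is due right about here. Continue down about 6 mm.

send_rows(
  series=[
    [[0, 0, 0.001], [0, 0, 0]],
    [[0, 0, 0.001], [0, 0, 0]],
    [[0, 0, 0], [0, 0, 0]],
  ],
)

```text
clock: 14.62
tcp_pos: [0.5841, 0.239, 0.0425]
orientation: [3.126, 0.31, -0.0]
contact_force: [-0.7, -0.7, 1.0]
grip_width: -0.0
```

```bash
python3 chk.py s17
```

```text
14.675 [0.5841572  0.23895887 0.04255294] [0.28 0.56 0.3 ] [-0.026  0.004  0.026]
red [398.18 390.84  38.  ]
green [303.11 341.19 187.  ]
```

send_rows(
  series=[
    [[0, 0, 0.001], [0, 0, 0]],
    [[0, 0, 0.001], [0, 0, 0]],
    [[0, 0, 0], [0, 0, 0]],
  ],
)

```text
clock: 15.05
tcp_pos: [0.5841, 0.2389, 0.0405]
orientation: [3.126, 0.31, -0.0]
contact_force: [-0.3, -0.4, 0.0]
grip_width: 0.0003
```

```bash
python3 chk.py s18
```

```text
15.1 [0.58417606 0.23897793 0.04055434] [-0.57  0.13 -0.48] [ 0.035 -0.042  0.027]
red [398.26 390.82  38.  ]
green [303.14 341.21 188.  ]
```

send_rows(
  series=[
    [[0, 0, 0.001], [0, 0, 0]],
    [[0, 0, 0.001], [0, 0, 0]],
    [[0, 0, 0], [0, 0, 0]],
  ],
)

```text
clock: 15.48
tcp_pos: [0.5841, 0.239, 0.0385]
orientation: [3.126, 0.31, -0.0]
contact_force: [-0.1, -0.3, 0.0]
grip_width: -0.0
```

```bash
python3 chk.py s19
```

```text
15.525 [0.58415194 0.2389916  0.0385328 ] [ 0.15  0.26 -0.09] [ 0.003 -0.006 -0.036]
red [398.35 390.85  34.  ]
green [303.08 341.22 188.  ]
```

View pics/s19.png

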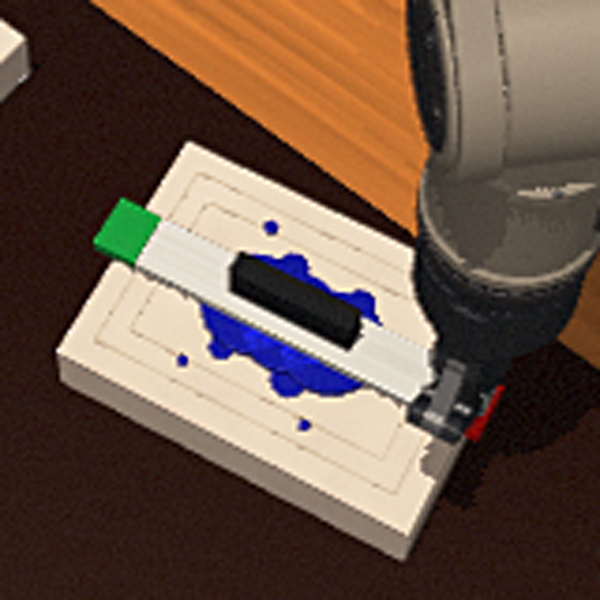

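Still no touch, no force and no bar motion. Both panel and bar are solid, so the finger ends must still be above the bar. Continue in small, force-checked steps.

send_rows(
  series=[
    [[0, 0, 0.001], [0, 0, 0]],
    [[0, 0, 0.001], [0, 0, 0]],
    [[0, 0, 0], [0, 0, 0]],
  ],
)

```text
clock: 15.9
tcp_pos: [0.5843, 0.2392, 0.0368]
orientation: [-3.126, -0.31, -0.001]
contact_force: [0.2, -0.5, 2.8]
grip_width: -0.0
```

send_rows(
  series=[
    [[0, 0, 0.001], [0, 0, 0]],
    [[0, 0, 0.001], [0, 0, 0]],
    [[0, 0, 0], [0, 0, 0]],
  ],
)

```text
clock: 16.27
tcp_pos: [0.5842, 0.2394, 0.0346]
orientation: [-3.126, -0.311, -0.0]
contact_force: [-0.5, 1.4, 2.1]
grip_width: -0.0002
```

```bash
python3 chk.py s20
```

```text
16.325 [0.58419478 0.23939052 0.03465859] [-0.21  1.34  2.27] [0.267 0.058 0.016]
red [398.21 391.66  29.  ]
green [303.3  339.21 194.  ]
```

View pics/s20.png

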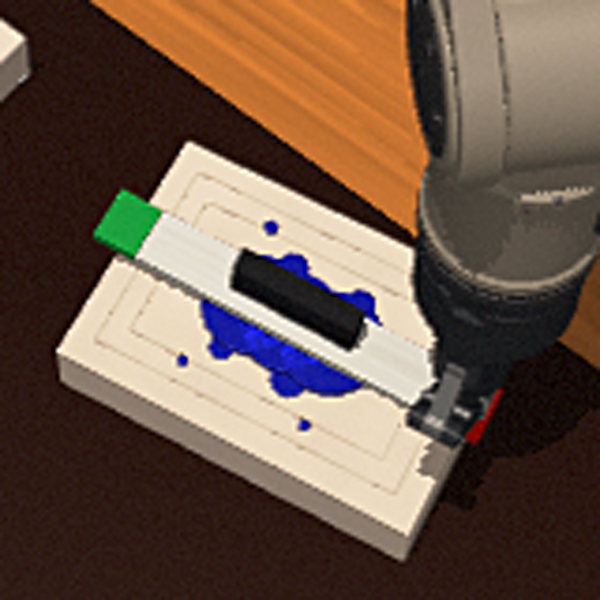

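Contact began near TCP 0.037 (2–3 N), and the green end is rising (row 341.2 to 339.2). Continue until the force rises, meaning the end is on the panel.

send_rows(
  series=[
    [[0, 0, 0.001], [0, 0, 0]],
    [[0, 0, 0.001], [0, 0, 0]],
    [[0, 0, 0], [0, 0, 0]],
  ],
)

```text
clock: 16.7
tcp_pos: [0.5841, 0.2395, 0.0326]
orientation: [-3.126, -0.311, -0.0]
contact_force: [-0.2, 3.2, 3.0]
grip_width: 0.0
```

send_rows(
  series=[
    [[0, 0, 0.001], [0, 0, 0]],
    [[0, 0, 0], [0, 0, 0]],
  ],
)

```text
clock: 16.95
tcp_pos: [0.5842, 0.2396, 0.0323]
orientation: [-3.126, -0.311, -0.001]
contact_force: [-1.6, 1.7, 7.6]
grip_width: 0.0001
```

```bash
python3 chk.py s21
```

```text
17.0 [0.58431641 0.23957873 0.03235496] [-1.81  2.2   7.86] [ 0.344  0.43  -0.057]
red [397.74 393.07  27.  ]
green [303.6  337.59 197.  ]
```

Force jumped to about 8 N and z stopped at 0.0323: the red end is on the panel. Let it come back.

send_rows(
  series=[
    [[0, 0, -0.001], [0, 0, 0]],
    [[0, 0, -0.002], [0, 0, 0]],
    [[0, 0, -0.002], [0, 0, 0]],
    [[0, 0, -0.003], [0, 0, 0]],
    [[0, 0, -0.01], [0, 0, 0]],
    [[0, 0, -0.03], [0, 0, 0]],
    [[0, 0, -0.02], [0, 0, 0]],
    [[0, 0, 0], [0, 0, 0]],
  ],
)

```text
clock: 18.0
tcp_pos: [0.5854, 0.2393, 0.1015]
orientation: [-3.126, -0.31, -0.005]
contact_force: [0.7, 0.2, 0.8]
grip_width: -0.0
```

```bash
python3 chk.py s22
```

```text
18.05 [0.58459539 0.23875223 0.10009736] [-0.51 -1.32 -0.34] [-0.017 -0.016  0.023]
red [394.29 388.01 184.  ]
green [303.08 341.31 190.  ]
```

View pics/s22.png

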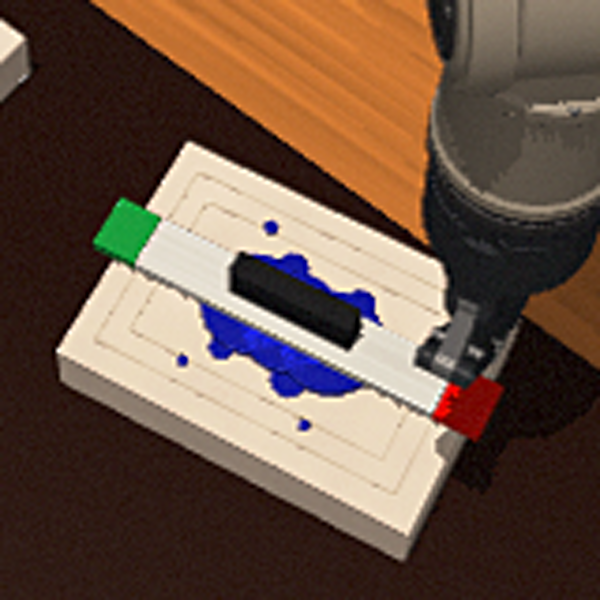

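The red end came back level (green row 341.3, as before). Next the green end.

send_rows(
  series=[
    [[0, 0.03, 0], [0, 0, 0]],
    [[0, 0.045, 0], [0, 0, 0]],
    [[0, 0.045, 0], [0, 0, 0]],
    [[0, 0.042, 0], [0, 0, 0]],
    [[0, 0.0298, 0], [0, 0, 0]],
    [[0, 0, 0], [0, 0, 0]],
    [[0, 0, 0.02], [0, 0, 0]],
    [[0, 0, 0.02], [0, 0, 0]],
    [[0, 0, 0.01], [0, 0, 0]],
    [[0, 0, 0.005], [0, 0, 0]],
    [[0, 0, 0], [0, 0, 0]],
    [[0, 0, 0], [0, 0, 0]],
  ],
)

```text
clock: 19.55
tcp_pos: [0.6224, 0.0511, 0.0452]
orientation: [-3.126, -0.31, -0.002]
contact_force: [-0.0, 0.1, -0.3]
grip_width: -0.0003
```

```bash
python3 chk.py s23
```

```text
19.6 [0.62243458 0.05102959 0.0452785 ] [-0.48 -0.03  0.07] [-0.042  0.007 -0.058]
red [394.51 387.   228.  ]
green [303.48 345.76  58.  ]
```

View pics/s23.png

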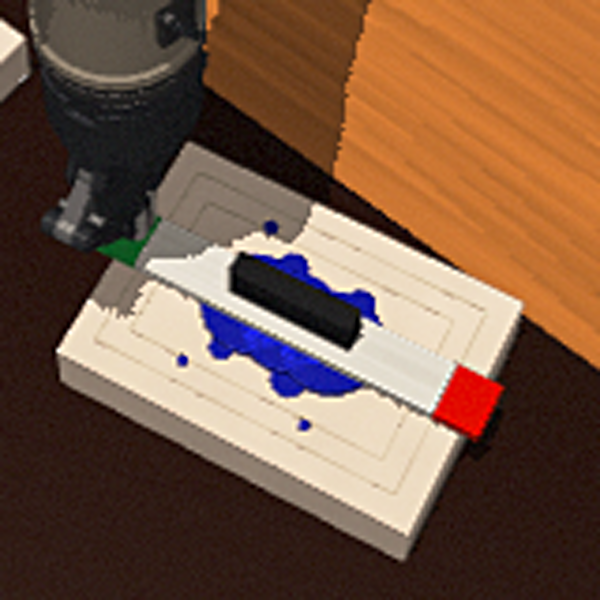

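The fingers look 5–8 mm outboard of the green end's middle. Shift 6 mm inwards and lower to first contact.

send_rows(
  series=[
    [[0, -0.006, 0.002], [0, 0, 0]],
    [[0, 0, 0.002], [0, 0, 0]],
    [[0, 0, 0.002], [0, 0, 0]],
    [[0, 0, 0.001], [0, 0, 0]],
    [[0, 0, 0.001], [0, 0, 0]],
    [[0, 0, 0], [0, 0, 0]],
  ],
)

```text
clock: 20.35
tcp_pos: [0.6209, 0.0566, 0.0368]
orientation: [3.126, 0.31, 0.001]
contact_force: [0.1, -1.5, 3.7]
grip_width: -0.0001
```

send_rows(
  series=[
    [[0, 0, 0.001], [0, 0, 0]],
    [[0, 0, 0.001], [0, 0, 0]],
    [[0, 0, 0], [0, 0, 0]],
  ],
)

```text
clock: 20.72
tcp_pos: [0.621, 0.0563, 0.0346]
orientation: [3.126, 0.31, 0.0]
contact_force: [0.7, -2.9, 3.4]
grip_width: 0.0
```

```bash
python3 chk.py s24
```

```text
20.775 [0.62099004 0.05627086 0.03465927] [ 0.77 -2.59  2.81] [-0.526 -0.007 -0.019]
red [394.7  383.78 224.  ]
green [303.81 349.12  16.  ]
```

View pics/s24.png

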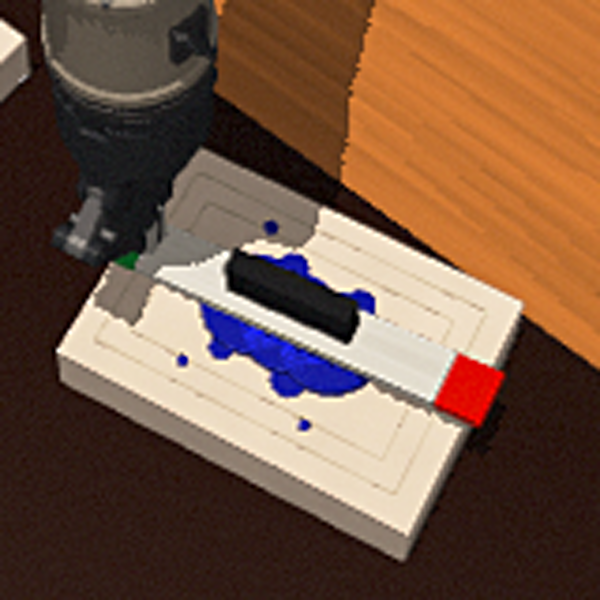

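The red end is rising (row 387.0 to 383.8). Continue to the stop.

send_rows(
  series=[
    [[0, 0, 0.001], [0, 0, 0]],
    [[0, 0, 0.001], [0, 0, 0]],
    [[0, 0, 0], [0, 0, 0]],
  ],
)

```text
clock: 21.15
tcp_pos: [0.6211, 0.0562, 0.0333]
orientation: [3.125, 0.309, 0.001]
contact_force: [-1.3, -3.9, 9.7]
grip_width: -0.0001
```

```bash
python3 chk.py s25
```

```text
21.2 [0.62112708 0.05622958 0.03325622] [-1.18 -3.68  8.67] [-0.816  0.261 -0.034]
red [394.84 382.44 226.  ]
green [303.64 349.43  14.  ]
```

The force rose to about 9 N and z stopped at 0.0333, so the green end is on the panel. Let it come back, retreat upward, and clear the camera view.

send_rows(
  series=[
    [[0, 0, -0.001], [0, 0, 0]],
    [[0, 0, -0.002], [0, 0, 0]],
    [[0, 0, -0.002], [0, 0, 0]],
    [[0, 0, -0.003], [0, 0, 0]],
    [[0, 0, -0.01], [0, 0, 0]],
    [[0, 0, -0.04], [0, 0, 0]],
    [[0, 0, -0.05], [0, 0, 0]],
    [[0, 0, -0.05], [0, 0, 0]],
    [[0, 0.05, 0], [0, 0, 0]],
    [[0, 0.05, 0], [0, 0, 0]],
    [[0, 0.05, 0], [0, 0, 0]],
    [[0, 0.05, 0], [0, 0, 0]],
    [[0, 0.05, 0], [0, 0, 0]],
    [[0, 0, 0], [0, 0, 0]],
    [[0, 0, 0], [0, 0, 0]],
  ],
)

```text
clock: 23.08
tcp_pos: [0.6698, -0.187, 0.1907]
orientation: [-3.125, -0.311, -0.0]
contact_force: [0.5, 0.8, 0.5]
grip_width: 0.0001
```

```bash
python3 chk.py s26
python3 - <<'E'
from h import *
from bench import grab_frame
for n,b in(("scene",(270,290,430,450)),("top",(160,110,270,195))):
    f=grab_frame(n);P=[]
    for lo,hi in(((0,150,90),(5,255,255)),((50,120,60),(85,255,255))):
        m=blob(f,lo,hi,b)
        if m.any():P.append(at(f,cen(m)[:2],.058))
    if len(P)==2:print(n,np.mean(P,0),np.linalg.norm(P[0]-P[1]),np.degrees(np.arctan2(P[1][0]-P[0][0],P[0][1]-P[1][1])))
    m=blob(f,(8,180,150),(25,255,255),(130,195,180,245) if n=="top" else (435,310,500,365))
    if m.any():print("tub",at(f,cen(m)[:2],.087))
    if n=="top":cv2.imwrite("pics/t27.png",f["frame"][:,:,::-1])
E
```

```text
23.125 [ 0.66990751 -0.18600809  0.19083633] [-0.41  1.24  0.42] [ 0.035  0.047 -0.014]
red [394.73 386.67 223.  ]
green [302.98 341.39 185.  ]
scene [0.60607622 0.14407476 0.058     ] 0.19634367110178114 11.623829888736738
tub [0.42039176 0.29210523 0.087     ]
top [0.60205382 0.14402409 0.058     ] 0.19657353989696533 11.465119853025872
tub [0.42682704 0.29310373 0.087     ]
```

View pics/s26.png

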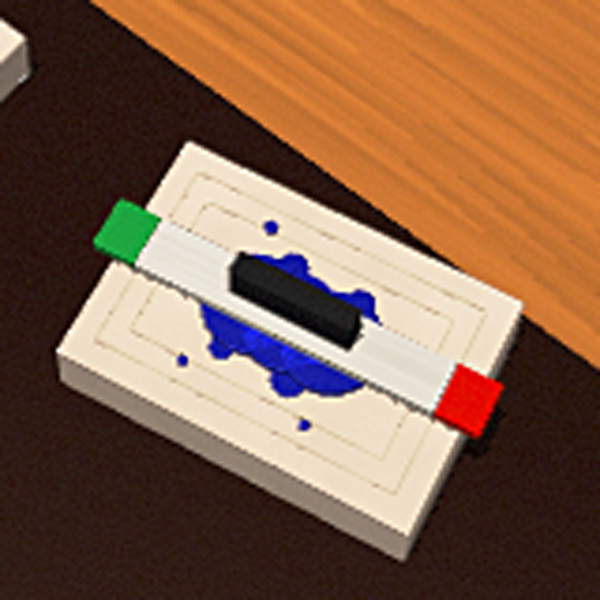

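View pics/t27.png

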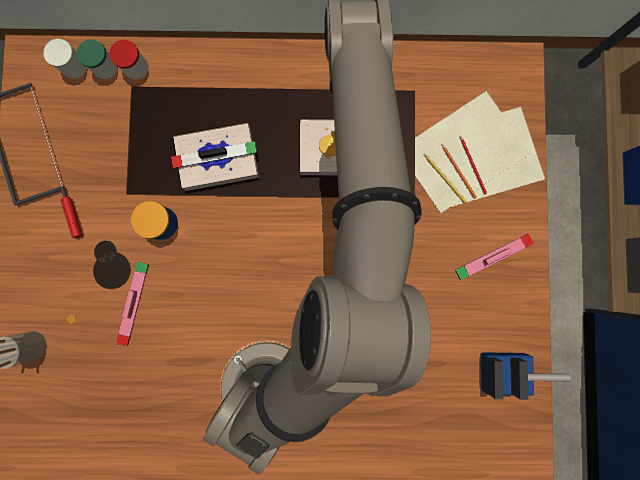

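The straightedge lies level across the blue fill, centred within about 1 mm in both cameras. The tub is unmoved and the robot is clear. Handing in.

```bash
python3 -c "
from bench import r
print(r.hand_in())"
```

```text
the job is handed in; nothing more can be done
None
```

The job is done and was handed in at about 23 s of the 48 s allowed. I set the straightedge down gently on the blue fill, lengthwise, and let go. I then pressed the red end and the green end down to the panel in turn.

**Presses:** Each end dipped and then stopped, with the force rising to about 8 N at red and 9 N at green. In both cases the opposite end rose and came back.

**Last checks:**
- **Straightedge:** it is level and about 1 mm from the fill's centre in both cameras. It is within about 0.3° of the panel's direction.
- **Surroundings:** the tub has not moved, the straightedge stayed off the yellow panel, and the robot is clear of everything.

**What disagreed:**
- **Contact height:** the shut fingers met the straightedge about 20 mm lower, by the reported TCP, than I worked out. I lowered in 1–2 mm steps to find contact.
- **Rib width:** the gripper read 8.6 mm on the 14 mm rib, though the hold was firm.
- **Camera offset:** the two cameras differ by about 4 mm in x on the same points, so I compared positions within one camera.

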